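# Swing down the radio hutch flap with the hooked pole

## Task

Take the red hooked pole from its rest, slip its hook sideways through the brass eye on the top edge of the hutch's flap, and swing the flap down with it, gently and without letting it drop, until it is fully open. Then draw the hook out of the eye and lay the pole back in its rest the same way round as it lay. Only the pole may touch the flap, press on it only lightly (under 12 N), and leave the mug, microphone, mouse and meter alone.

Things in the scene. Friction and masses are not known exactly. Their poses are not given: they have to be found in the camera images.
- hutch: (All sizes in mm.) Brown wooden desk hutch, fixed, 220 deep (x) x 420 wide (y) x 265 high; origin under its centre. Its front looks to its own -x. A black radio fills the lower bay; behind the flap is an upper compartment.
- flap (a joint): Opening angle (rad) of the hutch's pale wooden front flap, 380 wide x 150 high x 8, about 0.26 kg. 0 = closed, upright; hinged along its lower edge, it swings out and down to the hutch's front (-x of the hutch); 1.52 = fully open, level, on its stop. It starts within 0.05 of closed. Hinge friction is only 0.05 N m: tipped out more than about 0.2 to 0.35 rad it falls if not held.
- flap_hinge (a point): Middle of the flap's hinge line, 106 in front of the hutch's origin and 115 above the desk. Its axes are the flap's: y along the hinge line (as the hutch's y), z from the hinge towards the top edge, x through the flap's thickness (inward to the hutch when closed).
- flap_edge (a point): Middle of the flap's top edge, mid-thickness, 150 from the hinge along z; same axes as flap_hinge; moves with the flap. A dark steel clamp, 16 (x) x 26 (y), stands 6 above the edge here. Straight out of it along +z stands a brass ring eye on a 5 thick shank. Ring: wire 5 thick, hole 14 wide, 24 over all, the hole's axis along y, so the hook goes through sideways.
- eye_clamp (a point): Top face of the clamp, 6 beyond flap_edge, same axes. The eye's height is set differently every time and is NOT in these readings: the ring hole's centre lies anywhere from 14 to 58 beyond this point along z (at x = y = 0). Find it by feel, e.g. lower the hook finger softly onto the ring's top from above, or by looking. It holds its height under light touch; keep forces on it under 12 N.
- pole: Hooked pole, loose, 0.11 kg, level in its rest. Origin mid-grip on the pole's axis, near the centre of mass; x runs to the hook end. Red grip 20 wide (y) x 26 high (z) from x = -66 to +58; then a steel rod 8 thick to x = 135, where a round hook finger 8 thick, square-ended, bends off towards the pole's -y, ending 37 from the axis.
- hook (a point): Point on the axis of the hook finger, 20 from the pole's axis towards -y, at x = 135 of the pole (the finger's free end is 17.5 further along -y); axes as the pole's.
- rest: Pole rest, fixed: plate 150 (x) x 70 x 8, two aluminium U saddles at x = -50 and +50, 12 long, floor 45 above the desk, slot 28 wide, walls 6 thick, 16 high above the floor. Origin under its centre. The pole starts with its origin within 4 of the rest's, 58 above the desk, x and y along the rest's; 88 of the grip is free between the saddles.
- mug: Blue mug, 80 wide, 95 high, handle at +y; stands on the desk. Leave it alone.
- microphone: Black desk microphone, foot 100 x 80, 175 high. Leave it alone.
- mouse: Black computer mouse, 100 x 60 x 24. Leave it alone.
- meter: Black meter box 90 x 110 x 75 standing on the hutch's roof, well beside the eye. Leave it alone.
Not all that is in view belongs to the job. Of the things that look like the pole, the middle-sized one is meant.

How it is judged:
On the way, in this order (a step that is already met when the one before it is completed fails the run):
1. the pole is lifted out of its rest (height (world z) of pole above 0.1 m), for 0.1 s.
2. with the hook through the eye the flap is pulled out past 0.35 rad (x of hook in the frame of flap_edge between -0.008 and 0.008 m and y of hook in the frame of flap_edge between -0.016 and 0.016 m and z of hook in the frame of flap_edge between 0.012 and 0.072 m and value of joint flap above 0.35 rad), for 0.1 s.
3. with the hook still in the eye the flap is brought down past 1.42 rad (x of hook in the frame of flap_edge between -0.008 and 0.008 m and y of hook in the frame of flap_edge between -0.016 and 0.016 m and z of hook in the frame of flap_edge between 0.012 and 0.072 m and value of joint flap above 1.42 rad), for 0.1 s.
At the end, for the whole second after the job is handed in: The flap is fully down (past 1.42 of 1.52 rad) and at rest; the pole lies still and released in both saddles of its rest, level (within 0.12 rad), within 30 mm of the middle along the rest, hook end and finger pointing the same way as at the start (value of joint flap above 1.42 rad and velocity of joint flap below 0.1 rad/s and x of pole in the frame of rest between -0.03 and 0.03 m and y of pole in the frame of rest between -0.008 and 0.008 m and z of pole in the frame of rest between 0.053 and 0.064 m and x of hook in the frame of rest between 0.09 and 0.18 m and y of hook in the frame of rest between -0.05 and 0 m and angle between pole's own z axis and vertical below 0.12 rad and linear speed of pole below 0.02 m/s); the robot touches nothing.
It fails at once if the flap or its eye is touched by the gripper or the arm (contact force between any of the fingers, the arm and flap above 0.5 N).
It fails at once if the pole is forced against the flap or eye with more than 12 N (contact force between pole and flap above 12 N).
It fails at once if the flap swings faster than 2 rad/s (dropped, slammed or flung) (velocity of joint flap above 2 rad/s or velocity of joint flap below -2 rad/s).
It fails at once if the mug, microphone, mouse or meter is pushed more than 25 mm or tipped (distance of any of mug, microphone, mouse, meter from where it was at the start of the episode above 0.025 m or angle between any of mug, microphone, mouse, meter's own z axis and vertical above 0.3 rad).
It also fails if it takes over 58 s, if anything falls off the work surface, if the arm or the gripper's body presses on something with over 40 N, if the wrist force passes 120 N, or if a joint passes its speed limit or range.

## Robot

A 6-joint arm with a two-finger parallel gripper is mounted at the origin on the work surface. World frame = base frame: x ahead of the robot, y to its left, z up, the work surface at z = 0. Lengths are in m, angles in rad, forces in N, time in s.
With the tool pointing down it reaches from about 0.425 to 0.95 m from the base axis. Payload 3.5 kg.
Tool frame: the origin (TCP) lies on the centre line of the jaws, within the pads' length; the fingertips stand 14 mm ahead of it and the grasp point (between the pads) lies 5 mm behind it (ctrl.finger_overhang is the distance from the TCP to the fingertips, in m); z points along the fingers, y is the line along which they close (so a half turn about z gives the same grasp; the last joint's range is limited). The gripper opens to 85 mm and grips with 20 to 120 N. Pads are 22 mm wide; open, the fingers measure 114 mm over their backs; the gripper's body (76 mm by 85 mm) begins 54 mm behind the grasp point. The pads swing forward as they close: fully open they stand 13 mm farther back than shut.
Start: joints at [-1.277, 0.286, 1.577, -0, 1.279, -0.15], TCP at [0.29, -0.61, 0.245] pointing down, gripper open.
Joint ranges: [-2.77, 2.77], [-0.9, 2.22], [0.21, 2.48], [-1.53, 4.67], [0.24, 2.81], [-2.84, 2.84]. Speed limits (rad/s): [2.79, 2.79, 3.14, 3.14, 3.14, 3.14].

## Interface

Orientations are given as a unit quaternion [x, y, z, w].
In Python, from plant import ctrl gives the robot as it stands.
- The arm moves only by the tool send_rows, never from a script. Its argument "moves" is text: rows parted by semicolons, each of 7 numbers parted by spaces: the turn, a rotation vector about the tool's x, y, z in units of 360 degrees (1.0 is 360 degrees), then the shift along the tool's x, y, z in units of 20 cm (1.0 is 20 cm), then the gripper's target within -1 to 1 (fully open at 1, half-way at 0, shut at -1). A call has 1 to 12 rows; each row is the pose to reach, as a shift and turn from the pose commanded when the call began, along the tool's axes at that moment, turning the shorter way round; what a row does not reach only later rows make up. A row lasts 1/8 s, in which the tool goes at most 62.5 mm and 10.7 degrees, less where a joint would pass 70% of its speed; a pose out of reach is approached as far as the arm can. A call with a number of a shift or a turn outside -1 to 1 is refused whole. A call with a gripper value outside its range is refused whole. The fingers move at their own pace and stop on an object; "newtons" is the grip in N (left out, the last holds). Time passes only in rows, so rows that repeat a pose let the fingers close. It gives the time, the measured TCP pose, the force, the opening and the grip force at its end, in the units of the state.
- ctrl.get_state(): the state, without advancing time (a new reading comes with each control period).
- ctrl.read_camera(name): name is "side" or "top"; returns a dict with "image" (384x512x3 uint8, red, green, blue), "fovy" (degrees; the focal length in pixels is half the picture's height over the tangent of half this angle, whatever the lens; pixels are square), "cx", "cy" (the principal point, pixels), "distortion" ([k1, k2, p1, p2, k3] as OpenCV has them; the pictures are not rectified), "extrinsics" (4x4, takes a point from camera to world coordinates). Camera axes: x right, y up, looking along -z (the intrinsics and any distortion apply to the point x, -y, -z); pixel columns grow to the right and rows downward; lengths in m; the calibration is good to about 2 mm. A picture is of the moment at which its call begins. There is no depth.
- ctrl.sign_off(): hands the job in; it is judged then, once.
The state is a dict: "time": time; "qpos": joint angles; "dq": joint speeds; "joint_efforts": joint torques, N m; "eef_pos": TCP position; "tcp_rot": TCP orientation; "contact_force": force on the tool from outside, world axes, zero at the start; "wrist_torque": the same for the moment, N m; "opening": opening from 0.0 (shut) to 1.0 (fully open); "finger_force": force on a finger pad.
Only numpy, scipy, OpenCV 4.12 (cv2) and the standard library are available. Lean on these libraries where they do the work, as an engineer would, in place of code of your own. Each camera call takes 0.05 s, during which the arm holds its last target. There are 200 camera calls.

## Working session

There is one attempt and no reset: what is moved stays moved. The work goes in short steps, Python scripts to look and compute and a tool call to move; the robot and the scene stay as the last step left them, time stands still between calls to the robot, and variables do not carry over. Pictures are saved under pics/ and viewed, at most 11 in all, crops included, and the job is handed in when it is done.

Besides the shell and the picture viewer there is one more tool, called after "Call:" by a JSON object that holds its "method" and its "body". send_rows: Moves the arm, as the interface text tells. Its arguments: {"type":"object","properties":{"moves":{"type":"string"},"newtons":{"type":"number"}},"required":["moves"]}

```bash
mkdir -p pics; ls
cat > h.py <<'E'
import numpy as np, cv2
from plant import ctrl
from scipy.spatial.transform import Rotation as R
def cam(name):
    d=ctrl.read_camera(name); im=d["image"]; f=im.shape[0]/2/np.tan(np.radians(d["fovy"])/2)
    d["K"]=np.array([[f,0,d["cx"]],[0,f,d["cy"]],[0,0,1.]]); d["D"]=np.array(d["distortion"],float); d["E"]=np.array(d["extrinsics"]); return d
def ray(d,u,v):
    p=cv2.undistortPoints(np.array([[[u,v]]],float),d["K"],d["D"])[0,0]
    r=d["E"][:3,:3]@np.array([p[0],-p[1],-1.]); return d["E"][:3,3],r/np.linalg.norm(r)
def atz(d,u,v,z):
    o,r=ray(d,u,v); return o+r*(z-o[2])/r[2]
def proj(d,P):
    P=np.atleast_2d(P); q=(P-d["E"][:3,3])@d["E"][:3,:3]; q=q*[1,-1,-1]
    return cv2.projectPoints(q,np.zeros(3),np.zeros(3),d["K"],d["D"])[0][:,0]
def save(d,fn,box=None,s=1):
    im=d["image"][:,:,::-1]
    if box: im=im[box[1]:box[3],box[0]:box[2]]
    cv2.imwrite("pics/"+fn,cv2.resize(im,None,fx=s,fy=s,interpolation=cv2.INTER_CUBIC))
def tri(a,b):
    A=[];B=[]
    for o,r in (a,b):
        M=np.eye(3)-np.outer(r,r);A.append(M);B.append(M@o)
    x=np.linalg.lstsq(np.vstack(A),np.hstack(B),rcond=None)[0]
    return x,[np.linalg.norm(m@x-c) for m,c in zip(A,B)]
E
python3 - <<'E'
from h import *
import pickle
for n in("top","side"):
    d=cam(n); save(d,n+"0.png",s=1.5); pickle.dump(d,open(n+".pkl","wb")); print(n,d["E"].round(3).tolist(),d["fovy"],d["D"])
print(ctrl.get_state())
E
```

```text
pics
top [[-0.002, 0.982, -0.189, 0.313], [-1.0, -0.001, 0.006, 0.014], [0.005, 0.189, 0.982, 1.337], [0.0, 0.0, 0.0, 1.0]] 57.06454862723868 [-0.10646975  0.          0.          0.          0.        ]
side [[0.995, 0.088, -0.052, 0.443], [-0.1, 0.741, -0.664, -0.81], [-0.019, 0.666, 0.746, 1.1], [0.0, 0.0, 0.0, 1.0]] 46.918855676987775 [-0.14440263  0.          0.          0.          0.        ]
{'time': 0.1, 'qpos': array([-1.27696988e+00,  2.87135482e-01,  1.57803400e+00, -5.00465221e-07,
        1.27861717e+00, -1.50025609e-01]), 'dq': array([-4.18661849e-04, -6.87354689e-04, -2.32502928e-03, -4.87210094e-05,
       -8.82184233e-04,  8.58360879e-04]), 'joint_efforts': array([ 5.70030909e-05, -4.07299376e+01, -2.93698794e+01, -2.01955791e-04,
        3.41355037e-03, -1.38531448e-05]), 'eef_pos': array([ 0.28970384, -0.60903935,  0.24404469]), 'tcp_rot': array([ 9.75474721e-01,  2.20108759e-01, -7.90456260e-05, -1.09414681e-03]), 'contact_force': array([-0.04425513, -0.7025678 , -0.07302396]), 'wrist_torque': array([-0.02844837, -0.01504197, -0.01354458]), 'finger_force': 0.0, 'opening': 0.999174629404479}
```

View pics/top0.png

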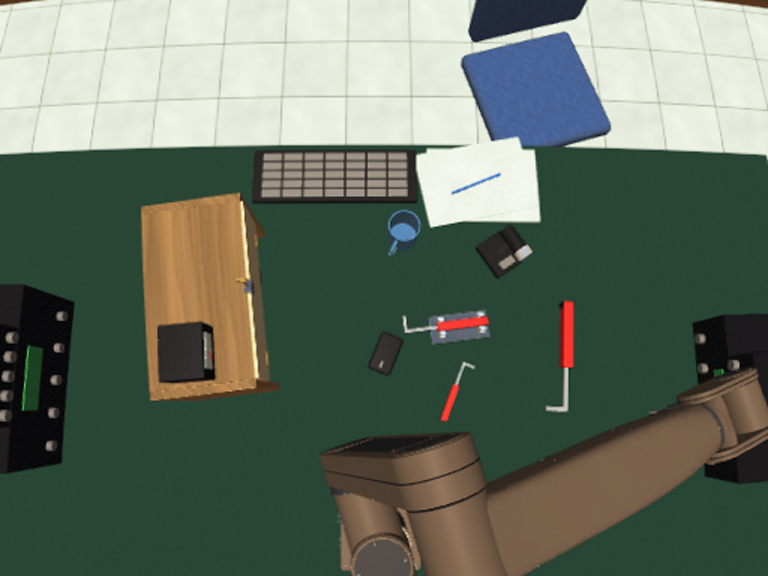

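View pics/side0.png

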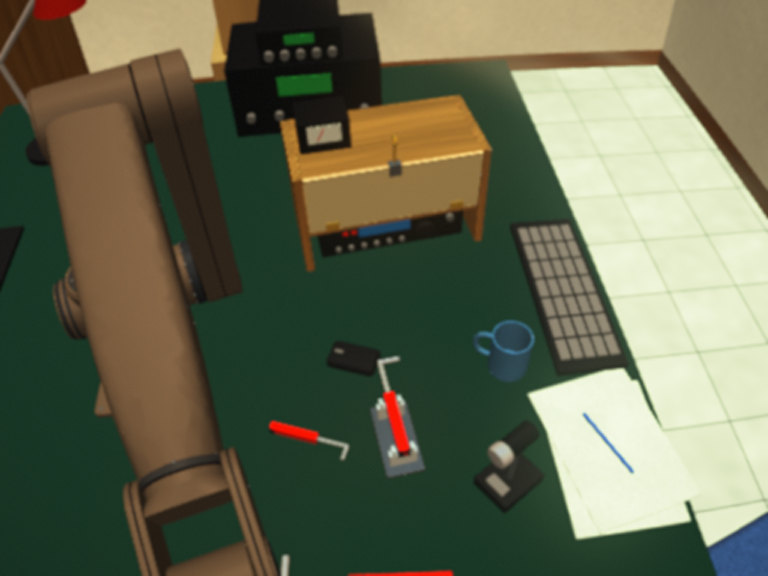

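Top view shows three red hooked tools (display pixels): pole in a grey rest at (463,324), middle-sized; a small one at (452,400); a big one at (567,350). I choose the one in the rest. The hutch is at (205,300) with its front facing right (world -y), and the brass eye is at (243,282). In the side view the eye stands at (395,150) and the pole at (395,420).

Run:
```python
import pickle,cv2,numpy as np
T=pickle.load(open("top.pkl","rb"))["image"];S=pickle.load(open("side.pkl","rb"))["image"]
def c(im,x,y,w,h,s):
    o=cv2.resize(im[y:y+h,x:x+w,::-1],(w*s,h*s),interpolation=cv2.INTER_CUBIC)
    for i in range(0,w,10): cv2.putText(o,str(x+i),(i*s,8),0,.3,(255,255,255),1);cv2.line(o,(i*s,8),(i*s,14),(255,255,255),1)
    for i in range(0,h,10): cv2.putText(o,str(y+i),(0,i*s+4),0,.3,(0,255,255),1)
    return o
a=c(T,260,200,72,36,8); b=c(T,92,125,100,144,4)[:,:400]
cv2.imwrite("pics/polet.png",a)
m=np.zeros((600,800,3),np.uint8)
m[:576,:400]=b
e=c(S,240,85,50,37,8); m[:296,400:800]=e
f=c(S,240,232,50,37,8)[:,:]; m[300:596,400:800]=f
cv2.imwrite("pics/mos.png",m)
```

```text
(no output)
```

View pics/polet.png

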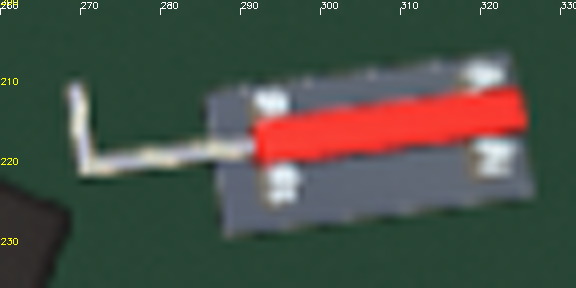

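View pics/mos.png

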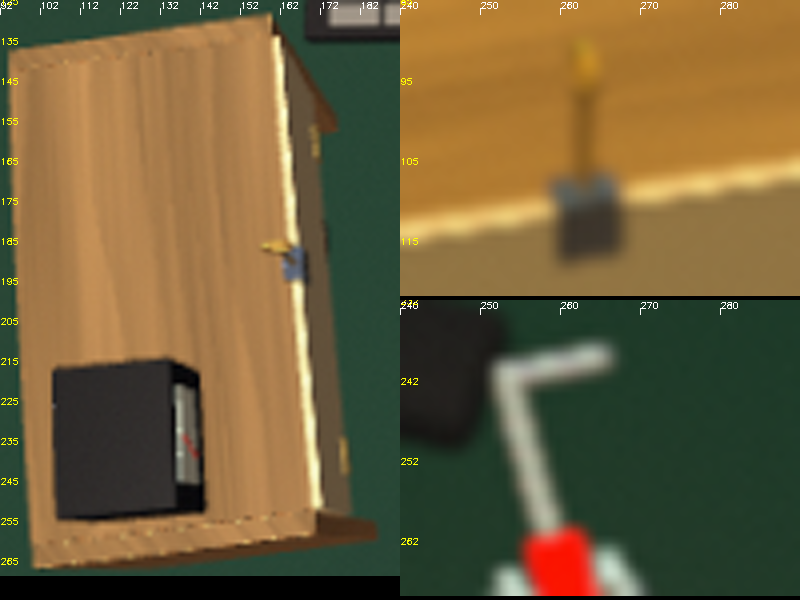

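The crops confirm the choice: a grip in two saddles with the finger bent to world +x. The eye shows as a ring on a shank above the clamp, seen edge-on in the side view at about (263,90).

```bash
cat > fit.py <<'E'
from h import *
import pickle
from scipy.optimize import least_squares
T=pickle.load(open("top.pkl","rb"));S=pickle.load(open("side.pkl","rb"))
def tp(X,Y):return np.array([260+(X+.5)/8-.5,200+(Y+.5)/8-.5])
def th(X,Y):return np.array([92+(X+.5)/4-.5,125+(Y+.5)/4-.5])
def se(X,Y):return np.array([240+(X-400+.5)/8-.5,85+(Y+.5)/8-.5])
def sp(X,Y):return np.array([240+(X-400+.5)/8-.5,232+(Y-300+.5)/8-.5])
def fit(obs,x0,z):
    def W(p,P): c,s=np.cos(p[2]),np.sin(p[2]);P=np.array(P)/1000;return np.array([p[0]+c*P[0]-s*P[1],p[1]+s*P[0]+c*P[1],z+P[2]])
    f=lambda p:np.concatenate([proj(d,W(p,P))[0]-m for d,P,m in obs])
    r=least_squares(f,x0);print(r.x.round(4),r.fun.reshape(-1,2).round(1).tolist());return r.x,W
print("pole");pole,W=fit([(T,(135,-37.5,0),tp(75,84)),(T,(135,0,0),tp(87,165)),(T,(58,0,0),tp(255,147)),(T,(-66,-10,13),tp(519,88)),(T,(-66,10,13),tp(527,128)),(T,(58,10,13),tp(262,165)),(T,(58,-10,13),tp(257,122)),
 (S,(135,0,0),sp(505,372)),(S,(135,-37.5,0),sp(612,355))],[.3,-.1,1.5],.058)
print("rest");rest,_=fit([(T,(75,-35,8),tp(207,93)),(T,(-75,-35,8),tp(508,53)),(T,(-75,35,8),tp(533,192)),(T,(75,35,8),tp(225,238))],[.3,-.1,1.5],0)
print("hutch");h,HW=fit([(T,(-106,-190,265),th(275,36)),(T,(-106,190,265),th(320,510)),(T,(110,-210,265),th(8,48)),(T,(110,210,265),th(32,568)),(T,(-106,0,271),th(292,250)),(S,(-106,0,271),se(587,188))],[.3,.45,-1.6+3.14],0)
rt=tri(ray(T,*th(264,246)),ray(S,*se(585,40)));print("ringtop",rt)
ct=tri(ray(T,*th(292,250)),ray(S,*se(587,188)));print("clamptop",ct)
print("clamp pred",HW(h,(-106,0,271)),"hinge",HW(h,(-106,0,115)))
pickle.dump((pole,rest,h),open("fit.pkl","wb"))
for n,(X,Y) in dict(mug=(405,232)).items():print(n,atz(T,X/1.5,Y/1.5,.09))
print("mouse",atz(T,386/1.5,353/1.5,.02),"mic",atz(T,505/1.5,252/1.5,.1),"small hook",atz(T,466/1.5,365/1.5,.02))
E
python3 fit.py
```

```text
pole
[ 0.4904 -0.1964  1.6886] [[0.0, 0.1], [-0.2, 0.0], [-0.3, -0.2], [0.2, -0.1], [0.1, 0.3], [-0.4, -0.2], [-0.5, -0.3], [0.3, 0.7], [-0.4, 0.4]]
rest
[ 0.4909 -0.2003  1.7052] [[-0.6, -0.0], [0.3, -0.3], [0.3, 0.3], [-0.0, 0.0]]
hutch
[0.5292 0.3836 1.7041] [[-0.6, -0.5], [-1.4, -1.2], [1.1, 0.0], [1.8, -0.4], [-0.5, 2.5], [0.3, -0.3]]
ringtop (array([0.54160982, 0.28262309, 0.33473814]), [np.float64(0.00150602335270223), np.float64(0.001506023352702677)])
clamptop (array([0.54629287, 0.2760924 , 0.27308944]), [np.float64(0.004391670258741516), np.float64(0.0043916702587416334)])
clamp pred [0.54329326 0.27857636 0.271     ] hinge [0.54329326 0.27857636 0.115     ]
mug [ 0.71382905 -0.06241541  0.09      ]
mouse [ 0.42275171 -0.01568466  0.02      ] mic [ 0.66056104 -0.30546601  0.1       ] small hook [ 0.39220394 -0.21439927  0.02      ]
```

```bash
cat > mv.py <<'E'
from h import *
import sys
# delta in row units from measured pose to target pos, tool x yaw (deg), tool down
def delta(p,yaw=None):
    s=ctrl.get_state(); r0=R.from_quat(s["tcp_rot"])
    d=r0.inv().apply(np.array(p)-s["eef_pos"])/.2
    if yaw is None: return np.r_[0,0,0,d].round(4)
    t=r0.inv()*R.from_matrix(np.array([[np.cos(yaw),np.sin(yaw),0],[np.sin(yaw),-np.cos(yaw),0],[0,0,-1]]).T.T)
    return np.r_[t.as_rotvec()/2/np.pi,d].round(4)
E
python3 - <<'E'
from mv import *
print(delta([.4904,-.1964,.13],1.6886)); print(delta([.4904,-.1964,.053],1.6886))
E
```

```text
[-3.0000e-04 -3.0000e-04 -1.9810e-01  1.7920e+00 -1.4311e+00  5.7390e-01]
[-3.0000e-04 -3.0000e-04 -1.9810e-01  1.7919e+00 -1.4303e+00  9.5890e-01]
```

Call:
{"method": "send_rows", "body": {"moves": "0 0 -0.02 0.18 -0.14 0.05 1;0 0 -0.04 0.36 -0.28 0.1 1;0 0 -0.06 0.54 -0.42 0.15 1;0 0 -0.08 0.72 -0.56 0.2 1;0 0 -0.1 0.9 -0.7 0.25 1", "newtons": 60}}

```text
time: 0.72
eef_pos: [0.3926, -0.4042, 0.1945]
tcp_rot: [0.859, 0.512, 0.0, -0.0]
contact_force: [0.4, 0.6, 0.2]
opening: 0.999
finger_force: 0.0
```

Run:
```python
from mv import *
print(delta([.4904,-.1964,.13],1.6886))
```

```text
[-1.0000e-04 -1.0000e-04 -9.7500e-02  1.1464e+00 -6.2700e-02  3.2300e-01]
```

Call:
{"method": "send_rows", "body": {"moves": "0 0 -0.025 0.2 -0.01 0.06 1;0 0 -0.05 0.4 -0.02 0.12 1;0 0 -0.075 0.6 -0.03 0.18 1;0 0 -0.0975 0.8 -0.045 0.24 1;0 0 -0.0975 0.98 -0.06 0.3 1;0 0 -0.0975 1 -0.06 0.32 1;0 0 -0.0975 1 -0.06 0.32 1"}}

```text
time: 1.6
eef_pos: [0.4772, -0.2245, 0.1309]
tcp_rot: [0.665, 0.746, -0.0, -0.0]
contact_force: [-1.2, 0.2, 0.4]
opening: 0.999
finger_force: 0.0
```

Run:
```python
from mv import *
print(delta([.4904,-.1964,.13],1.6886),delta([.4904,-.1964,.053],1.6886))
```

```text
[-1.000e-04 -0.000e+00 -5.000e-04  1.322e-01  8.180e-02  4.700e-03] [-1.000e-04 -0.000e+00 -5.000e-04  1.322e-01  8.210e-02  3.897e-01]
```

Call:
{"method": "send_rows", "body": {"moves": "0 0 0 0.132 0.082 0 1;0 0 0 0.132 0.082 0.1 1;0 0 0 0.132 0.082 0.2 1;0 0 0 0.132 0.082 0.3 1;0 0 0 0.132 0.082 0.39 1;0 0 0 0.132 0.082 0.39 1"}}

```text
time: 2.35
eef_pos: [0.4896, -0.1966, 0.052]
tcp_rot: [0.666, 0.746, -0.0, -0.001]
contact_force: [-0.2, 0.0, 0.7]
opening: 0.998
finger_force: 0.0
```

Run:
```python
from mv import *
print(delta([.4904,-.1964,.053],1.6886))
d=cam("top");save(d,"grasp.png",(240,180,350,260),6)
```

```text
[-0.0004 -0.0003 -0.0008  0.0007  0.004  -0.0051]
```

View pics/grasp.png

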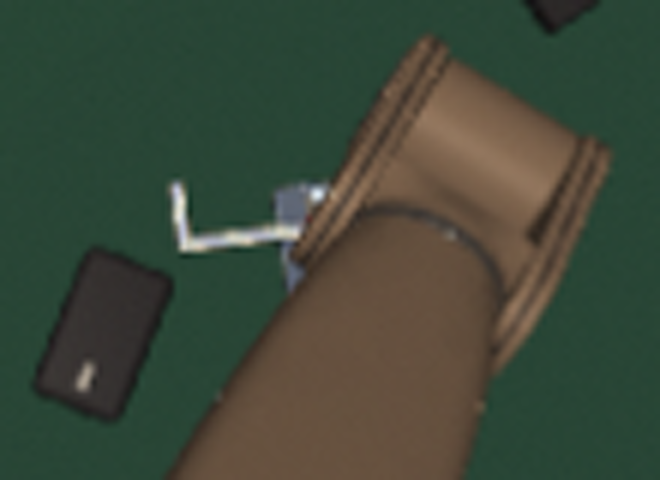

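The gripper is over the rest with the pole undisturbed. Closing.

Call:
{"method": "send_rows", "body": {"moves": "0 0 0 0 0.003 -0.005 -1;0 0 0 0 0.003 -0.005 -1;0 0 0 0 0.003 -0.005 -1;0 0 0 0 0.003 -0.005 -1;0 0 0 0 0.003 -0.005 -1;0 0 0 0 0.003 -0.005 -1", "newtons": 60}}

```text
time: 3.15
eef_pos: [0.4918, -0.1965, 0.0549]
tcp_rot: [0.666, 0.746, 0.0, 0.0]
contact_force: [0.9, 0.5, 3.0]
opening: 0.226
finger_force: 59.2
```

Call:
{"method": "send_rows", "body": {"moves": "0 0 0 0 0 -0.05 -1;0 0 0 0 0 -0.15 -1;0 0 0 0 0 -0.3 -1;0 0 0 0 0 -0.45 -1;0 0 0 0 0 -0.6 -1;0 0 0 0 0 -0.75 -1;0 0 0 0 0 -0.9 -1;0 0 0 0 0 -1 -1"}}

```text
time: 4.15
eef_pos: [0.4912, -0.1963, 0.2559]
tcp_rot: [0.666, 0.746, 0.0, 0.001]
contact_force: [-0.3, 0.6, -1.2]
opening: 0.224
finger_force: 58.8
```

Run:
```python
from mv import *
import pickle
h=pickle.load(open("fit.pkl","rb"))[2]; print(h)
hx=np.array([np.cos(h[2]),np.sin(h[2]),0]);hy=np.array([-hx[1],hx[0],0])
ring=np.array([.5425,.2806,.323])
# stand-off: hook point 60mm to hutch +y side of ring (finger end 22 clear), 15 in front, 60 above
hook=ring+hy*.06-hx*.05+np.array([0,0,.06])
tcp=hook-hx*.135-hy*.02*-1-np.array([0,0,.005])  # pole axis = hook + 20*pole y
print(hx,hy,hook,tcp,delta(tcp,h[2]))
```

```text
[0.52920905 0.38363651 1.70406033]
[-0.13286991  0.99113349  0.        ] [-0.99113349 -0.13286991  0.        ] [0.48967549 0.22307113 0.383     ] [0.48779025 0.08661071 0.378     ] [ 1.0000e-04  1.0000e-04 -3.1000e-03  1.4068e+00  1.4430e-01 -6.1160e-01]
```

Call:
{"method": "send_rows", "body": {"moves": "0 0 0 0 0 -0.15 -1;0 0 0 0.1 0 -0.3 -1;0 0 0 0.25 0.03 -0.45 -1;0 0 -0.003 0.4 0.06 -0.61 -1;0 0 -0.003 0.55 0.09 -0.61 -1;0 0 -0.003 0.7 0.12 -0.61 -1;0 0 -0.003 0.85 0.144 -0.61 -1;0 0 -0.003 0.95 0.144 -0.61 -1;0 0 -0.003 1 0.144 -0.61 -1"}}

```text
time: 5.28
eef_pos: [0.4966, 0.0066, 0.376]
tcp_rot: [0.658, 0.753, -0.0, -0.0]
contact_force: [0.3, 0.3, -0.7]
opening: 0.227
finger_force: 58.8
```

Call:
{"method": "send_rows", "body": {"moves": "0 0 0 0.12 0 0 -1;0 0 0 0.25 0 0 -1;0 0 0 0.36 0 0 -1;0 0 0 0.41 0 0 -1;0 0 0 0.41 0 0 -1;0 0 0 0.41 0 0 -1"}}

```text
time: 6.02
eef_pos: [0.4864, 0.0863, 0.3763]
tcp_rot: [0.659, 0.752, -0.0, 0.0]
contact_force: [0.3, -0.0, -0.3]
opening: 0.224
finger_force: 58.8
```

```bash
cat > look.py <<'E'
from mv import *
import pickle,sys
n=sys.argv[1]
T=cam("top");S=cam("side");s=ctrl.get_state();print(s["eef_pos"],s["tcp_rot"],s["contact_force"])
pickle.dump((T,S,s),open(n+".pkl","wb"))
a=(130,160,80,45);b=(215,60,80,60)
def crop(d,x,y,w,h,k):
    o=cv2.resize(d["image"][y:y+h,x:x+w,::-1],(w*k,h*k),interpolation=cv2.INTER_CUBIC)
    for i in range(0,w,5): cv2.line(o,(i*k,0),(i*k,6 if i%10 else 12),(255,255,255),1); (i%10==0) and cv2.putText(o,str(x+i),(i*k,22),0,.35,(255,255,255),1)
    for i in range(0,h,5): cv2.line(o,(0,i*k),(6 if i%10 else 12,i*k),(255,255,255),1); (i%10==0) and cv2.putText(o,str(y+i),(14,i*k+4),0,.35,(255,255,255),1)
    return o
def mk(bt,bs):
    ks=int(min(800//bs[2],300//bs[3]));kt=int(min(800//bt[2],300//bt[3]))
    m=np.zeros((600,800,3),np.uint8);o=crop(T,*bt,kt);m[:o.shape[0],:o.shape[1]]=o;o=crop(S,*bs,ks);m[300:300+o.shape[0],:o.shape[1]]=o
    cv2.imwrite("pics/"+n+".png",m);print(kt,ks)
mk(eval(sys.argv[2]),eval(sys.argv[3]))
E
python3 look.py look1 "(140,165,80,50)" "(225,80,90,50)"
```

```text
[0.48644895 0.08624717 0.37625695] [ 6.59033493e-01  7.52113579e-01 -1.37940492e-04  2.78732415e-05] [-0.2584033  -0.98847789 -0.82432887]
6 6
```

View pics/look1.png

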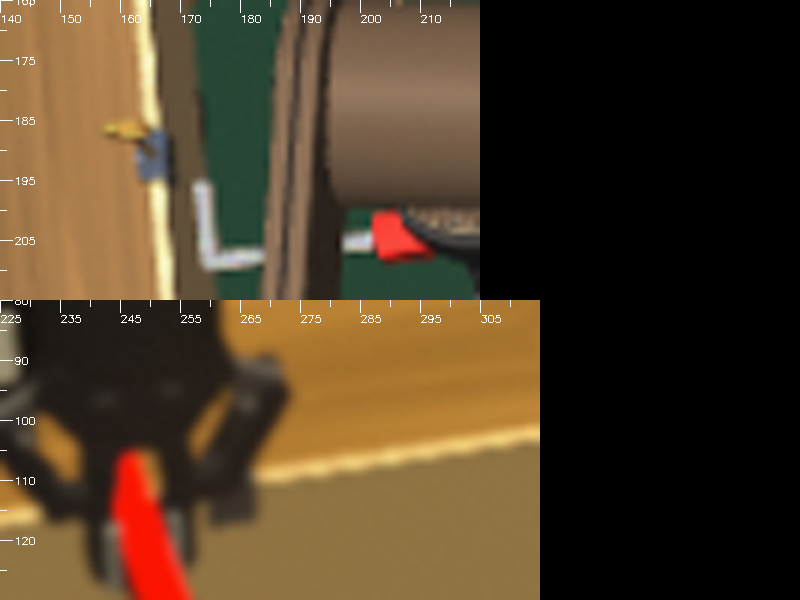

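```bash
cat > m.py <<'E'
from fit import *
_,_,h=pole,rest,h
T1,S1,s=pickle.load(open("look1.pkl","rb"))
hx=np.array([np.cos(h[2]),np.sin(h[2]),0]);hy=np.array([-hx[1],hx[0],0])
print("ring c",tri(ray(T1,160.8,186.2),ray(S,262.8,93.4)))
cl=HW(h,(-106,0,271))
for nm,(u,v) in dict(clamp=se(587,188),rtop=se(585,40),rc=(262.8,93.4)).items():
    o,r=ray(S,u,v);t=np.dot(cl-o,hx)/np.dot(r,hx);print(nm,o+r*t)
r=R.from_quat(s["tcp_rot"])
P=lambda a:s["eef_pos"]+r.apply(a)   # tool: x along pole, tool y = -pole y, z down
pts=[P((.135,0,-.005)),P((.135,.0375,-.005)),P((.058,0,-.005))]
print(np.round(pts,4),proj(T1,np.array(pts)))
print(proj(T1,cl),"clamp seen ~",(165.2,190.5))
# hook z-plane reading
print(atz(T1,174.4,208.0,P((.135,0,-.005))[2]),atz(T1,173.2,194.8,P((.135,0,-.005))[2]))
E
python3 m.py|tail -n +8
```

```text
clamptop (array([0.54629287, 0.2760924 , 0.27308944]), [np.float64(0.004391670258741516), np.float64(0.0043916702587416334)])
clamp pred [0.54329326 0.27857636 0.271     ] hinge [0.54329326 0.27857636 0.115     ]
mug [ 0.71382905 -0.06241541  0.09      ]
mouse [ 0.42275171 -0.01568466  0.02      ] mic [ 0.66056104 -0.30546601  0.1       ] small hook [ 0.39220394 -0.21439927  0.02      ]
ring c (array([0.54208518, 0.27515069, 0.32655585]), [np.float64(0.00040685601583557117), np.float64(0.0004068560158353604)])
clamp [0.54230058 0.27844329 0.26993486]
rtop [0.54267713 0.27849376 0.3380729 ]
rc [0.54278413 0.27850811 0.32428486]
[[0.4687 0.2201 0.3812]
 [0.5059 0.225  0.3812]
 [0.4788 0.1437 0.3812]] [[174.44669391 207.65314371]
 [173.20544157 194.4162802 ]
 [202.13255778 204.02482433]]
[[164.09557555 189.62419362]] clamp seen ~ (165.2, 190.5)
[0.46775041 0.22017161 0.38122675] [0.50480607 0.2249742  0.38122675]
```

The top view shows the hook corner at (174.4,208) and the finger end at (173.2,194.8), within 1 mm of my model. The ring is at about (160.8,186.2). The gripper blocks the side camera, so I'll feel for the ring height.

```bash
cat > st.py <<'E'
from mv import *
# hook pos now, and delta rows to a hook target
def hookpos():
    s=ctrl.get_state();return s["eef_pos"]+R.from_quat(s["tcp_rot"]).apply([.135,.02,-.005])
def dh(t):
    s=ctrl.get_state();return (R.from_quat(s["tcp_rot"]).inv().apply(np.array(t)-hookpos())/.2).round(4)
s=ctrl.get_state()
print("t",s["time"],"hook",hookpos().round(4),"F",s["contact_force"].round(2),"M",s["wrist_torque"].round(3))
if len(sys.argv)>1: print("d",dh(eval(sys.argv[1])))
E
python3 st.py "[.5422,.2765,.352]"
```

```text
t 6.125 hook [0.4885 0.2227 0.3812] F [-0.26 -0.99 -0.82] M [-0.018  0.013 -0.009]
d [0.2314 0.3013 0.146 ]
```

Call:
{"method": "send_rows", "body": {"moves": "0 0 0 0.12 0.15 0 -1;0 0 0 0.231 0.301 0 -1;0 0 0 0.231 0.301 0.06 -1;0 0 0 0.231 0.301 0.12 -1;0 0 0 0.231 0.301 0.146 -1;0 0 0 0.231 0.301 0.146 -1;0 0 0 0.231 0.301 0.146 -1"}}

```text
time: 7.0
eef_pos: [0.5399, 0.1404, 0.3478]
tcp_rot: [0.659, 0.752, 0.0, 0.0]
contact_force: [-0.4, 0.7, -0.3]
opening: 0.221
finger_force: 59.0
```

```bash
python3 st.py "[.5422,.2765,.346]"; python3 st.py
```

```text
t 7.0 hook [0.5419 0.2769 0.3529] F [-0.37  0.71 -0.33] M [0.031 0.065 0.005]
d [-0.0021  0.0013  0.0343]
t 7.0 hook [0.5419 0.2769 0.3529] F [-0.37  0.71 -0.33] M [0.031 0.065 0.005]
```

Descend softly in 1 mm rows, short calls.

Call:
{"method": "send_rows", "body": {"moves": "0 0 0 0 0 0.01 -1;0 0 0 0 0 0.02 -1;0 0 0 0 0 0.03 -1;0 0 0 0 0 0.035 -1"}}

```text
time: 7.5
eef_pos: [0.5398, 0.1407, 0.3399]
tcp_rot: [0.659, 0.752, -0.0, -0.0]
contact_force: [-0.2, 0.8, -0.9]
opening: 0.222
finger_force: 59.0
```

```bash
python3 st.py
```

```text
t 7.5 hook [0.5418 0.2772 0.3449] F [-0.24  0.76 -0.87] M [-0.012 -0.035 -0.009]
```

Call:
{"method": "send_rows", "body": {"moves": "0 0 0 0 0 0.004 -1;0 0 0 0 0 0.008 -1;0 0 0 0 0 0.008 -1"}}

```text
time: 7.88
eef_pos: [0.5399, 0.1407, 0.3385]
tcp_rot: [0.659, 0.752, -0.0, -0.0]
contact_force: [0.0, 0.6, -1.0]
opening: 0.223
finger_force: 59.0
```

```bash
python3 st.py
```

```text
t 7.875 hook [0.5418 0.2772 0.3435] F [ 0.02  0.58 -1.03] M [ 0.016 -0.012 -0.024]
```

Call:
{"method": "send_rows", "body": {"moves": "0 0 0 0 0 0.004 -1;0 0 0 0 0 0.005 -1;0 0 0 0 0 0.005 -1"}}

```text
time: 8.25
eef_pos: [0.54, 0.1408, 0.3378]
tcp_rot: [0.659, 0.752, 0.0, 0.0]
contact_force: [-0.3, -0.8, 0.8]
opening: 0.226
finger_force: 59.0
```

```bash
python3 st.py
```

```text
t 8.25 hook [0.5419 0.2772 0.3428] F [-0.33 -0.84  0.85] M [ 0.077  0.042 -0.011]
```

Call:
{"method": "send_rows", "body": {"moves": "0 0 0 0 0 0.004 -1;0 0 0 0 0 0.005 -1;0 0 0 0 0 0.005 -1"}}

```text
time: 8.62
eef_pos: [0.54, 0.1408, 0.337]
tcp_rot: [0.659, 0.752, 0.0, 0.0]
contact_force: [-0.3, -0.2, 0.9]
opening: 0.225
finger_force: 59.3
```

```bash
python3 st.py
```

```text
t 8.625 hook [0.542  0.2773 0.3421] F [-0.31 -0.18  0.94] M [0.335 0.008 0.046]
```

Call:
{"method": "send_rows", "body": {"moves": "0 0 0 0 0 0.002 -1;0 0 0 0 0 0.003 -1;0 0 0 0 0 0.003 -1"}}

```text
time: 9.0
eef_pos: [0.5401, 0.1408, 0.3364]
tcp_rot: [0.659, 0.752, 0.0, 0.0]
contact_force: [-0.8, -0.8, 2.3]
opening: 0.227
finger_force: 59.6
```

```bash
python3 st.py
```

```text
t 9.0 hook [0.542  0.2773 0.3415] F [-0.83 -0.79  2.31] M [0.532 0.078 0.058]
```

Run:
```python
from st import *
hx=np.array([-.1329,.9911,0])
print(dh(np.array([.542,.2768,.3275])-hx*.024))
```

```text
t 9.0 hook [0.542  0.2773 0.3415] F [-0.83 -0.79  2.31] M [0.532 0.078 0.058]
[-0.1224 -0.0004  0.0699]
```

Call:
{"method": "send_rows", "body": {"moves": "0 0 0 0 0 -0.02 -1;0 0 0 0 0 -0.03 -1;0 0 0 -0.06 0 -0.03 -1;0 0 0 -0.122 0 -0.03 -1;0 0 0 -0.122 0 0.02 -1;0 0 0 -0.122 0 0.07 -1;0 0 0 -0.122 0 0.07 -1;0 0 0 -0.1 0 0.07 -1;0 0 0 -0.1 0 0.07 -1"}}

```text
time: 10.12
eef_pos: [0.5426, 0.1214, 0.3224]
tcp_rot: [0.658, 0.753, 0.0, 0.0]
contact_force: [-0.6, 0.6, -1.7]
opening: 0.223
finger_force: 59.0
```

```bash
python3 st.py
```

```text
t 10.125 hook [0.5444 0.2579 0.3274] F [-0.55  0.56 -1.67] M [0.004 0.009 0.025]
```

Call:
{"method": "send_rows", "body": {"moves": "0 0 0 0.005 0 0 -1;0 0 0 0.01 0 0 -1;0 0 0 0.01 0 0 -1"}}

```text
time: 10.5
eef_pos: [0.5423, 0.1229, 0.322]
tcp_rot: [0.659, 0.752, 0.0, 0.0]
contact_force: [-1.2, 0.2, -1.8]
opening: 0.227
finger_force: 58.9
```

```bash
python3 st.py
```

```text
t 10.5 hook [0.5442 0.2594 0.3271] F [-1.24  0.21 -1.81] M [-0.023 -0.008 -0.017]
```

Call:
{"method": "send_rows", "body": {"moves": "0 0 0 0.004 0 0 -1;0 0 0 0.008 0 0 -1;0 0 0 0.01 0 0 -1;0 0 0 0.01 0 0 -1"}}

```text
time: 11.0
eef_pos: [0.542, 0.1249, 0.3219]
tcp_rot: [0.659, 0.752, 0.0, -0.0]
contact_force: [0.3, 0.1, -1.0]
opening: 0.221
finger_force: 58.9
```

```bash
python3 st.py
```

```text
t 11.0 hook [0.544  0.2613 0.327 ] F [ 0.32  0.14 -0.98] M [-0.045 -0.024  0.026]
```

Call:
{"method": "send_rows", "body": {"moves": "0 0 0 0.003 0 0 -1;0 0 0 0.005 0 0 -1;0 0 0 0.005 0 0 -1"}}

```text
time: 11.38
eef_pos: [0.5419, 0.1259, 0.3219]
tcp_rot: [0.659, 0.752, 0.0, -0.0]
contact_force: [0.5, -0.4, -1.1]
opening: 0.224
finger_force: 58.9
```

```bash
python3 st.py
```

```text
t 11.375 hook [0.5438 0.2623 0.3269] F [ 0.48 -0.37 -1.13] M [ 0.02   0.004 -0.025]
```

Call:
{"method": "send_rows", "body": {"moves": "0 0 0 0.003 0 0 -1;0 0 0 0.005 0 0 -1;0 0 0 0.005 0 0 -1"}}

```text
time: 11.75
eef_pos: [0.5417, 0.1269, 0.3219]
tcp_rot: [0.659, 0.752, -0.0, -0.0]
contact_force: [-1.0, -1.2, -1.5]
opening: 0.221
finger_force: 58.9
```

```bash
python3 st.py; python3 look.py look2 "(140,165,80,50)" "(225,80,90,50)"
```

```text
t 11.75 hook [0.5437 0.2633 0.3269] F [-1.01 -1.22 -1.55] M [-0.007 -0.006 -0.033]
[0.54170741 0.12684685 0.32188877] [ 6.58631772e-01  7.52465405e-01 -7.23663741e-06 -4.88858726e-05] [-0.13774705  0.78557649 -0.94028091]
6 6
```

View pics/look2.png

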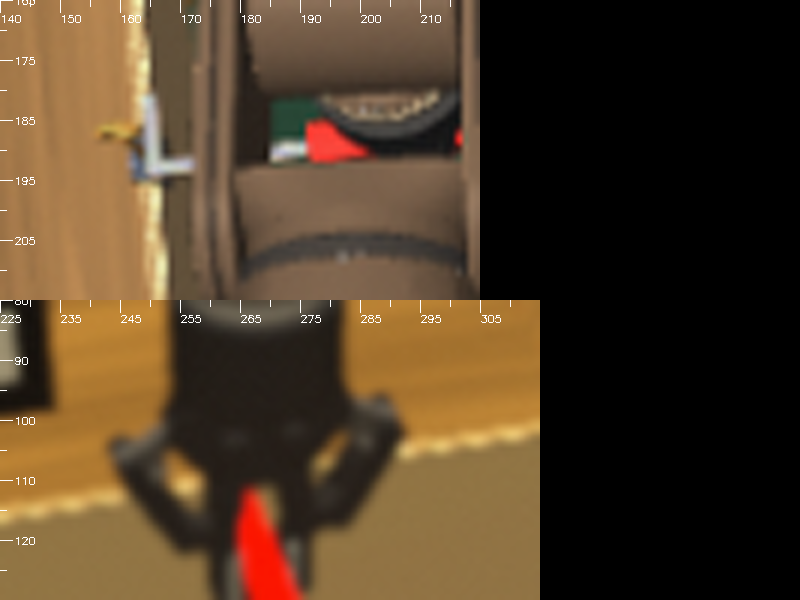

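The top view shows the ring pushed about 1 px inward (left end 98 vs 104 in display) and touching the finger. Ring centre is therefore hook + 16 mm along tool x, with the ring near the middle of the finger's length. Backing off sideways, advancing 16 mm, then inserting.

Call:
{"method": "send_rows", "body": {"moves": "0 0 0 -0.01 0 0 -1;0 0 0 -0.015 -0.05 0 -1;0 0 0 -0.015 -0.1 0 -1;0 0 0 -0.015 -0.15 0 -1;0 0 0 0.03 -0.15 0 -1;0 0 0 0.08 -0.15 0 -1;0 0 0 0.08 -0.15 0 -1;0 0 0 0.08 -0.12 0 -1;0 0 0 0.08 -0.105 0 -1;0 0 0 0.08 -0.095 0 -1;0 0 0 0.08 -0.085 0 -1;0 0 0 0.08 -0.085 0 -1"}}

```text
time: 13.35
eef_pos: [0.5229, 0.1403, 0.3219]
tcp_rot: [0.659, 0.752, -0.0, -0.0]
contact_force: [-0.1, 0.9, -0.7]
opening: 0.225
finger_force: 59.0
```

```bash
python3 st.py "[.5416,.2792,.327]"
```

```text
t 13.35 hook [0.5249 0.2768 0.3269] F [-0.07  0.94 -0.74] M [-0.068 -0.033 -0.012]
d [ 0.0008  0.0845 -0.0007]
```

Call:
{"method": "send_rows", "body": {"moves": "0 0 0 0 0.008 0 -1;0 0 0 0 0.016 0 -1;0 0 0 0 0.024 0 -1;0 0 0 0 0.024 0 -1"}}

```text
time: 13.85
eef_pos: [0.5276, 0.1411, 0.3219]
tcp_rot: [0.659, 0.752, -0.0, -0.0]
contact_force: [0.1, -0.5, -0.5]
opening: 0.223
finger_force: 59.0
```

```bash
python3 st.py "[.5416,.2792,.327]"
```

```text
t 13.85 hook [0.5296 0.2775 0.3269] F [ 0.1  -0.48 -0.54] M [0.009 0.051 0.032]
d [ 0.0004  0.0608 -0.0006]
```

No resistance. Continue in.

Call:
{"method": "send_rows", "body": {"moves": "0 0 0 0 0.012 0 -1;0 0 0 0 0.024 0 -1;0 0 0 0 0.036 0 -1;0 0 0 0 0.048 0 -1;0 0 0 0 0.06 0 -1;0 0 0 0 0.06 0 -1"}}

```text
time: 14.6
eef_pos: [0.5396, 0.1426, 0.3219]
tcp_rot: [0.659, 0.752, -0.0, -0.0]
contact_force: [-0.7, 0.6, -1.3]
opening: 0.225
finger_force: 59.0
```

```bash
python3 st.py "[.5416,.2792,.327]"; python3 look.py look3 "(140,165,80,50)" "(225,80,90,50)"
```

```text
t 14.6 hook [0.5415 0.2791 0.3269] F [-0.71  0.58 -1.25] M [-0.014 -0.067 -0.04 ]
d [ 0.0005  0.0005 -0.0007]
[0.53941394 0.14266174 0.32190191] [ 6.58628024e-01  7.52468685e-01 -4.61555371e-05 -4.57697972e-05] [ 0.56167708  0.12329358 -1.06961619]
6 6
```

View pics/look3.png

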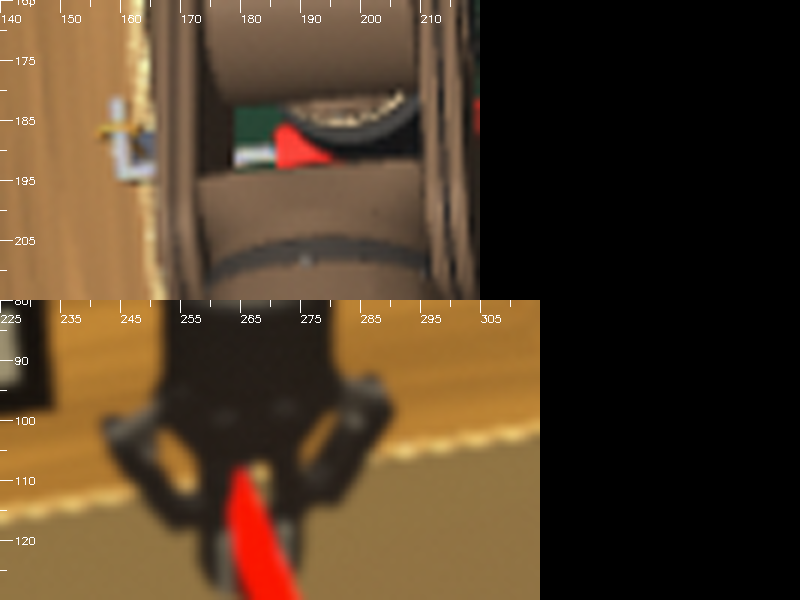

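The finger passes through the ring (ring at (116,130) display, finger from rows 98 to 170, on both sides of it). Now I'll compute the arc.

Run:
```python
import numpy as np
def seg(a,b,n):
    for t in np.linspace(a,b,n+1)[1:]:
        print("0 0 0 %.3f 0 %.3f -1"%(-1.06*(np.sin(t)-np.sin(a)),1.06*(np.cos(a)-np.cos(t))),end=";")
    print()
for a,b,n in((0,.24,6),(.24,.6,9),(.6,1.0,10),(1.0,1.4,10),(1.4,1.5,4)):seg(a,b,n)
```

```text
0 0 0 -0.042 0 0.001 -1;0 0 0 -0.085 0 0.003 -1;0 0 0 -0.127 0 0.008 -1;0 0 0 -0.169 0 0.014 -1;0 0 0 -0.211 0 0.021 -1;0 0 0 -0.252 0 0.030 -1;
0 0 0 -0.041 0 0.011 -1;0 0 0 -0.081 0 0.023 -1;0 0 0 -0.121 0 0.038 -1;0 0 0 -0.161 0 0.053 -1;0 0 0 -0.200 0 0.071 -1;0 0 0 -0.238 0 0.089 -1;0 0 0 -0.275 0 0.110 -1;0 0 0 -0.311 0 0.132 -1;0 0 0 -0.347 0 0.155 -1;
0 0 0 -0.035 0 0.025 -1;0 0 0 -0.068 0 0.051 -1;0 0 0 -0.100 0 0.078 -1;0 0 0 -0.132 0 0.107 -1;0 0 0 -0.162 0 0.136 -1;0 0 0 -0.191 0 0.167 -1;0 0 0 -0.218 0 0.199 -1;0 0 0 -0.245 0 0.233 -1;0 0 0 -0.270 0 0.267 -1;0 0 0 -0.293 0 0.302 -1;
0 0 0 -0.022 0 0.036 -1;0 0 0 -0.043 0 0.073 -1;0 0 0 -0.062 0 0.111 -1;0 0 0 -0.080 0 0.149 -1;0 0 0 -0.096 0 0.189 -1;0 0 0 -0.111 0 0.228 -1;0 0 0 -0.124 0 0.269 -1;0 0 0 -0.135 0 0.310 -1;0 0 0 -0.145 0 0.351 -1;0 0 0 -0.153 0 0.393 -1;
0 0 0 -0.004 0 0.026 -1;0 0 0 -0.008 0 0.052 -1;0 0 0 -0.011 0 0.079 -1;0 0 0 -0.013 0 0.105 -1;
```

Call:
{"method": "send_rows", "body": {"moves": "0 0 0 -0.020 0 0 -1;0 0 0 -0.042 0 0.001 -1;0 0 0 -0.085 0 0.003 -1;0 0 0 -0.127 0 0.008 -1;0 0 0 -0.169 0 0.014 -1;0 0 0 -0.211 0 0.021 -1;0 0 0 -0.252 0 0.030 -1"}}

```text
time: 15.58
eef_pos: [0.5462, 0.092, 0.3158]
tcp_rot: [0.659, 0.752, -0.0, 0.0]
contact_force: [0.1, 0.2, -1.6]
opening: 0.225
finger_force: 58.9
```

```bash
python3 st.py
```

```text
t 15.575 hook [0.5482 0.2285 0.3208] F [ 0.14  0.2  -1.6 ] M [-0.008  0.043 -0.022]
```

Call:
{"method": "send_rows", "body": {"moves": "0 0 0 -0.041 0 0.011 -1;0 0 0 -0.081 0 0.023 -1;0 0 0 -0.121 0 0.038 -1;0 0 0 -0.161 0 0.053 -1;0 0 0 -0.200 0 0.071 -1"}}

```text
time: 16.2
eef_pos: [0.5514, 0.0525, 0.3014]
tcp_rot: [0.659, 0.752, -0.0, -0.0]
contact_force: [0.3, 0.4, -2.1]
opening: 0.224
finger_force: 58.9
```

```bash
python3 st.py;  python3 look.py look4 "(130,160,100,60)" "(200,75,130,75)"
```

```text
t 16.2 hook [0.5534 0.189  0.3064] F [ 0.26  0.36 -2.09] M [-0.08  -0.001  0.03 ]
[0.55126654 0.05217323 0.30101531] [ 6.58990888e-01  7.52150694e-01 -5.30797600e-04 -2.48163284e-04] [-0.65380019 -0.9734082  -1.66487755]
5 4
```

View pics/look4.png

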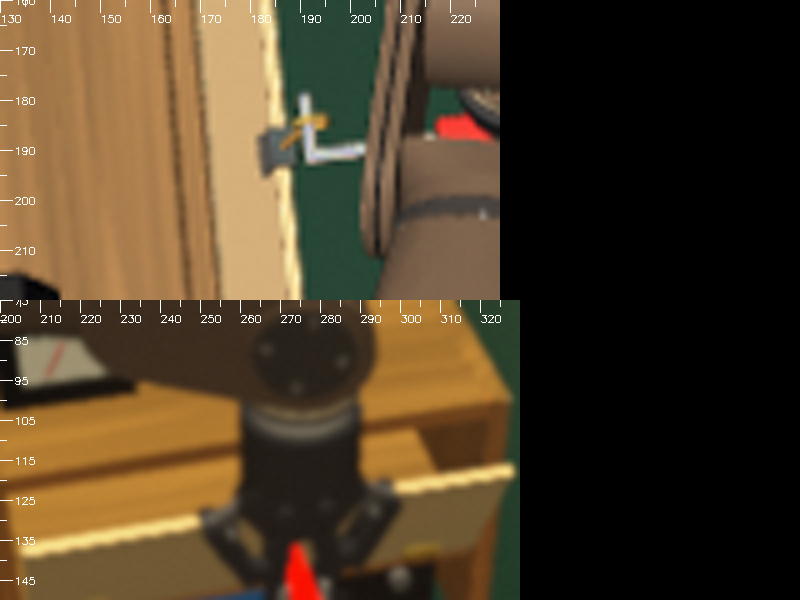

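The flap follows the hook: top view has the flap edge at column 184, with the ring on the finger at (190,184). Continue.

Call:
{"method": "send_rows", "body": {"moves": "0 0 0 -0.038 0 0.018 -1;0 0 0 -0.075 0 0.039 -1;0 0 0 -0.111 0 0.061 -1;0 0 0 -0.147 0 0.084 -1"}}

```text
time: 16.8
eef_pos: [0.5553, 0.0234, 0.2845]
tcp_rot: [0.659, 0.752, -0.0, -0.0]
contact_force: [0.0, -1.2, -1.6]
opening: 0.221
finger_force: 58.9
```

```bash
python3 st.py
```

```text
t 16.8 hook [0.5573 0.1599 0.2895] F [ 0.04 -1.21 -1.61] M [-0.059  0.013  0.042]
```

Call:
{"method": "send_rows", "body": {"moves": "0 0 0 -0.035 0 0.025 -1;0 0 0 -0.068 0 0.051 -1;0 0 0 -0.100 0 0.078 -1;0 0 0 -0.132 0 0.107 -1;0 0 0 -0.162 0 0.136 -1"}}

```text
time: 17.42
eef_pos: [0.5595, -0.0085, 0.2572]
tcp_rot: [0.659, 0.752, -0.0, -0.0]
contact_force: [-0.2, 0.4, -2.2]
opening: 0.221
finger_force: 58.9
```

```bash
python3 st.py
```

```text
t 17.425 hook [0.5615 0.1279 0.2622] F [-0.23  0.44 -2.24] M [-0.096  0.006 -0.008]
```

Call:
{"method": "send_rows", "body": {"moves": "0 0 0 -0.029 0 0.031 -1;0 0 0 -0.056 0 0.063 -1;0 0 0 -0.083 0 0.097 -1;0 0 0 -0.108 0 0.131 -1;0 0 0 -0.131 0 0.166 -1"}}

```text
time: 18.05
eef_pos: [0.563, -0.0343, 0.2239]
tcp_rot: [0.659, 0.752, 0.0, -0.0]
contact_force: [-0.0, 1.7, -2.8]
opening: 0.225
finger_force: 58.7
```

```bash
python3 st.py
```

```text
t 18.05 hook [0.5649 0.1021 0.2289] F [-0.02  1.74 -2.76] M [0.008 0.044 0.053]
```

Call:
{"method": "send_rows", "body": {"moves": "0 0 0 -0.022 0 0.036 -1;0 0 0 -0.043 0 0.073 -1;0 0 0 -0.062 0 0.111 -1;0 0 0 -0.080 0 0.149 -1;0 0 0 -0.096 0 0.189 -1"}}

```text
time: 18.68
eef_pos: [0.5654, -0.053, 0.186]
tcp_rot: [0.659, 0.752, 0.0, -0.0]
contact_force: [-0.8, 4.2, -3.1]
opening: 0.226
finger_force: 58.7
```

```bash
python3 st.py
```

```text
t 18.675 hook [0.5674 0.0835 0.1911] F [-0.79  4.17 -3.14] M [0.372 0.083 0.082]
```

Ring is pulling inward, so I'm a little too far out. Correct 3 mm inward and continue.

Call:
{"method": "send_rows", "body": {"moves": "0 0 0 0.010 0 0.005 -1;0 0 0 0.015 0 0.02 -1;0 0 0 0.005 0 0.05 -1;0 0 0 -0.005 0 0.08 -1"}}

```text
time: 19.18
eef_pos: [0.5661, -0.0546, 0.1708]
tcp_rot: [0.659, 0.752, 0.0, 0.001]
contact_force: [0.8, -1.5, -0.9]
opening: 0.22
finger_force: 58.9
```

```bash
python3 st.py
```

```text
t 19.175 hook [0.5681 0.0819 0.1757] F [ 0.82 -1.53 -0.93] M [-0.096 -0.093 -0.069]
```

Call:
{"method": "send_rows", "body": {"moves": "0 0 0 -0.009 0 0.033 -1;0 0 0 -0.018 0 0.066 -1;0 0 0 -0.024 0 0.096 -1;0 0 0 -0.030 0 0.127 -1"}}

```text
time: 19.68
eef_pos: [0.5664, -0.0602, 0.1448]
tcp_rot: [0.659, 0.752, -0.0, -0.0]
contact_force: [-0.3, -0.7, -2.2]
opening: 0.226
finger_force: 58.9
```

```bash
python3 st.py
```

```text
t 19.675 hook [0.5684 0.0762 0.1498] F [-0.3  -0.67 -2.25] M [-0.157 -0.01  -0.044]
```

Call:
{"method": "send_rows", "body": {"moves": "0 0 0 -0.002 0 0.028 -1;0 0 0 -0.005 0 0.056 -1;0 0 0 -0.007 0 0.08 -1;0 0 0 -0.008 0 0.1 -1;0 0 0 -0.008 0 0.105 -1;0 0 0 -0.008 0 0.105 -1"}}

```text
time: 20.42
eef_pos: [0.5668, -0.0616, 0.1245]
tcp_rot: [0.659, 0.752, 0.0, 0.0]
contact_force: [0.6, -0.3, -1.4]
opening: 0.22
finger_force: 58.9
```

```bash
python3 st.py
```

```text
t 20.425 hook [0.5688 0.0748 0.1295] F [ 0.59 -0.32 -1.41] M [-0.032 -0.013  0.051]
```

Call:
{"method": "send_rows", "body": {"moves": "0 0 0 0 0 0.005 -1;0 0 0 0 0 0.01 -1;0 0 0 0 0 0.01 -1"}}

```text
time: 20.8
eef_pos: [0.5667, -0.0617, 0.1223]
tcp_rot: [0.659, 0.752, -0.0, -0.0]
contact_force: [0.6, 0.5, -1.4]
opening: 0.223
finger_force: 58.9
```

```bash
python3 st.py; python3 look.py look5 "(150,155,120,70)" "(200,90,130,90)"
```

```text
t 20.8 hook [0.5686 0.0748 0.1273] F [ 0.65  0.5  -1.36] M [0.053 0.05  0.026]
[ 0.56672112 -0.06172622  0.1223542 ] [ 6.58659598e-01  7.52441050e-01  1.52706946e-05 -4.16611639e-06] [-0.23503673 -0.23312324 -0.73042807]
4 3
```

View pics/look5.png

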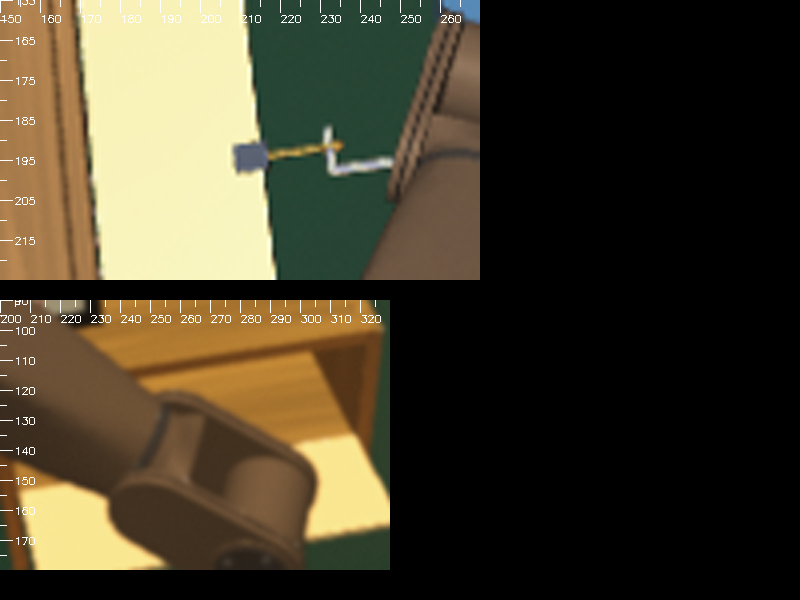

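The flap is level, with the hook still in the ring (crossing at display (329,146), centred in the hole). Withdraw sideways.

Call:
{"method": "send_rows", "body": {"moves": "0 0 0 0 -0.012 0 -1;0 0 0 0 -0.03 0 -1;0 0 0 0 -0.05 0 -1;0 0 0 0 -0.07 0 -1;0 0 0 0 -0.09 0 -1;0 0 0 0 -0.11 0 -1;0 0 0 0 -0.14 0 -1;0 0 0 0 -0.18 0 -1;0 0 0 0 -0.23 0 -1;0 0 0 0 -0.23 0 -1"}}

```text
time: 22.15
eef_pos: [0.5202, -0.0678, 0.1222]
tcp_rot: [0.659, 0.752, -0.0, -0.0]
contact_force: [1.5, -0.5, -1.3]
opening: 0.225
finger_force: 58.9
```

Run:
```python
from st import *
import pickle
po,re,h=pickle.load(open("fit.pkl","rb"));print(po,re)
print(delta([.4909,-.1985,.13],1.6886))
```

```text
t 22.15 hook [0.5222 0.0686 0.1272] F [ 1.49 -0.46 -1.27] M [0.002 0.012 0.01 ]
[ 0.49041128 -0.19637045  1.6886477 ] [ 0.49088642 -0.20033933  1.70522425]
[-1.000e-04 -0.000e+00  2.300e-03 -6.284e-01 -2.317e-01 -3.920e-02]
```

Call:
{"method": "send_rows", "body": {"moves": "0 0 0 -0.08 -0.03 -0.05 -1;0 0 0 -0.2 -0.08 -0.05 -1;0 0 0.002 -0.35 -0.14 -0.05 -1;0 0 0.002 -0.48 -0.19 -0.05 -1;0 0 0.002 -0.58 -0.22 -0.04 -1;0 0 0.002 -0.625 -0.232 -0.04 -1;0 0 0.002 -0.625 -0.232 -0.04 -1;0 0 0.002 -0.625 -0.232 -0.04 -1"}}

```text
time: 23.15
eef_pos: [0.4918, -0.1975, 0.1305]
tcp_rot: [0.663, 0.748, 0.0, -0.0]
contact_force: [-0.1, 0.9, -1.0]
opening: 0.225
finger_force: 58.9
```

Run:
```python
from st import *
print(delta([.4915,-.1970,.057],1.6886))
d=cam("top")
r=R.from_quat(s["tcp_rot"]);print(proj(d,[s["eef_pos"]+r.apply(a) for a in ((.135,0,-.005),(.135,.0375,-.005))]))
save(d,"ret.png",(240,180,350,260),6)
```

```text
t 23.15 hook [ 0.4954 -0.061   0.1355] F [-0.08  0.89 -1.  ] M [ 0.01   0.    -0.005]
[ 0.     -0.      0.0004  0.0024 -0.0012  0.3674]
[[271.90114976 217.11831233]
 [270.46138649 206.41900603]]
```

View pics/ret.png

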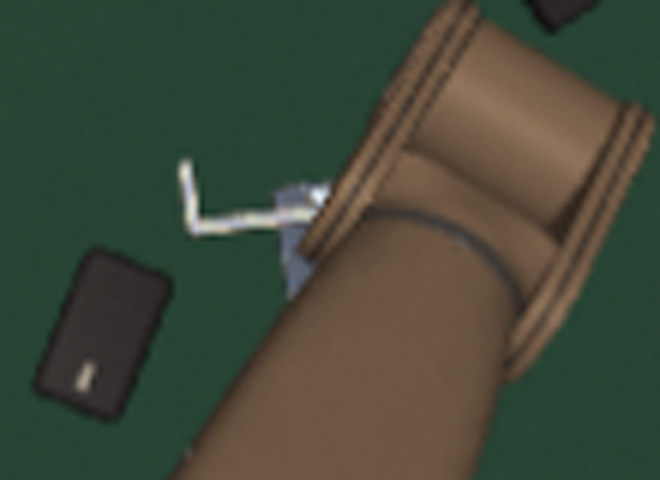

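Hook corner at about (272,217.6), as predicted, so the pole hasn't slipped. This was the 10th and last picture. Lower into the rest.

Call:
{"method": "send_rows", "body": {"moves": "0 0 0 0.002 -0.001 0.06 -1;0 0 0 0.002 -0.001 0.13 -1;0 0 0 0.002 -0.001 0.2 -1;0 0 0 0.002 -0.001 0.27 -1;0 0 0 0.002 -0.001 0.31 -1;0 0 0 0.002 -0.001 0.34 -1;0 0 0 0.002 -0.001 0.355 -1;0 0 0 0.002 -0.001 0.367 -1;0 0 0 0.002 -0.001 0.367 -1"}}

```text
time: 24.32
eef_pos: [0.4915, -0.1976, 0.0571]
tcp_rot: [0.663, 0.748, 0.0, 0.0]
contact_force: [0.3, 0.0, -0.4]
opening: 0.226
finger_force: 58.9
```

```bash
python3 st.py
```

```text
t 24.325 hook [ 0.4952 -0.0611  0.0621] F [ 0.33  0.02 -0.38] M [-0.056  0.054 -0.026]
```

Call:
{"method": "send_rows", "body": {"moves": "0 0 0 0 0 0.005 -1;0 0 0 0 0 0.009 -1;0 0 0 0 0 0.009 -1;0 0 0 0 0 0.009 -0.4;0 0 0 0 0 0.009 -0.2;0 0 0 0 0 0.009 0.2;0 0 0 0 0 0.009 1;0 0 0 0 0 0.009 1;0 0 0 0 0 0.009 1;0 0 0 0 0 0.009 1;0 0 0 0 0 0.009 1"}}

```text
time: 25.7
eef_pos: [0.4914, -0.1975, 0.0551]
tcp_rot: [0.663, 0.748, 0.0, -0.0]
contact_force: [-0.4, -0.3, -0.5]
opening: 0.998
finger_force: 0.0
```

Call:
{"method": "send_rows", "body": {"moves": "0 0 0 0 0 -0.05 1;0 0 0 0 0 -0.15 1;0 0 0 0 0 -0.3 1;0 0 0 0 0 -0.45 1;0 0 0 0 0 -0.6 1;0 0 0 0 0 -0.75 1;0 0 0 -0.15 0 -0.75 1;0 0 0 -0.35 0 -0.75 1;0 0 0 -0.55 0 -0.75 1;0 0 0 -0.8 0 -0.75 1;0 0 0 -1 0 -0.75 1;0 0 0 -1 0 -0.75 1"}}

```text
time: 27.2
eef_pos: [0.5152, -0.3987, 0.2057]
tcp_rot: [0.664, 0.747, -0.0, 0.001]
contact_force: [-0.4, 0.1, 0.5]
opening: 0.997
finger_force: 0.0
```

```bash
cat > fin.py <<'E'
from mv import *
import pickle
po,re,h=pickle.load(open("fit.pkl","rb"))
T=cam("top");im=T["image"].astype(int);I0=pickle.load(open("top.pkl","rb"))["image"].astype(int)
def red(i):
    m=(i[...,0]>150)&(i[...,1]<90)&(i[...,2]<90);m[:195]=0;m[240:]=0;m[:,:280]=0;m[:,345:]=0
    y,x=np.nonzero(m);c=cv2.minAreaRect(np.c_[x,y].astype(np.float32));return len(x),c
print(red(I0),red(im))
def bright(i): 
    s=i[205:225,262:292].sum(2)>330;y,x=np.nonzero(s);return len(x),x.min()+262,x.mean()+262,y.min()+205,y.mean()+205
print(bright(I0),bright(im))
c=im[165:215,170:215];print("flap pale px",im[190,150:215:5].tolist())
E
python3 fin.py
```

```text
(188, ((308.3461608886719, 215.26925659179688), (5.581562519073486, 33.3653450012207), 82.87498474121094)) (187, ((308.484619140625, 215.376953125), (5.581562519073486, 33.6134147644043), 82.87498474121094))
(85, np.int64(268), np.float64(278.63529411764705), np.int64(210), np.float64(217.49411764705883)) (88, np.int64(269), np.float64(278.8068181818182), np.int64(210), np.float64(217.64772727272728))
flap pale px [[167, 122, 74], [172, 126, 77], [166, 121, 74], [109, 77, 45], [150, 109, 65], [249, 243, 186], [249, 243, 186], [249, 243, 187], [249, 243, 187], [249, 243, 187], [249, 244, 188], [249, 244, 188], [237, 230, 175]]
```

The pole is back within 0.2 px of where it lay, the flap is level and the gripper is clear.

```bash
python3 -c "
from plant import ctrl
print(ctrl.sign_off())"
```

```text
the job is handed in; nothing more can be done
None
```

The job is handed in at about 27 s of the 58 s allowed: the flap was hooked, swung down until level, and unhooked. The pole is back in its rest the same way round; sign-off gave no verdict.

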